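# Put the bench tools back on their shadow tiles

### The job

Tidy the bench: put the side cutter, the wax block, the brown bottle and the matchbox each onto the white tile that bears its painted silhouette (black; red for the matchbox), covering that silhouette and in line with it, the cutter's jaws where the painted jaws are. Keep the same side up, do not tip the bottle over, and do not push the loupe or the white cup out of their places.

Things in the scene. Friction and masses are not known exactly. Their poses are not given: they have to be found in the camera images.
- side_cutter: Small side cutter lying flat: black handles, grey steel jaws, 57 x 94 x 16 mm (x, y, z), 0.085 kg. Origin: middle of its footprint, on the underside. Its y axis runs lengthwise: jaws at -y (tip at y = -47 mm), handles spread at +y. Pinch it across x at the joint, about y = -12 mm, where it is 18 mm wide and 14 mm high.
- wax_block: Brown-yellow beeswax block, 30 x 62 x 18 mm (x, y, z), 0.02 to 0.05 kg. Origin: middle of its underside; y is its long axis. It fits its outline either way round.
- flux_bottle: Brown bottle with black screw cap, standing; body round, 42 mm across, to about 60 mm height, cap 24 mm across, top at 83 mm; about 0.1 kg. Origin: middle of its underside, z up. Its turn about the vertical does not matter.
- matchbox: Closed matchbox lying flat, red label on top, 36 x 52 x 14 mm (x, y, z), 0.012 kg. Origin: middle of its underside; y is its long axis. It fits its outline either way round.
- cutter_outline_jaw (a point): White fixed tile 76 x 108 x 4 mm with a flat black silhouette of the side cutter. The point lies on the tile's top (4 mm above the bench) on the painted jaws, 35 mm toward -y from the tile's middle. Axes as the tile's: y along its length, painted jaws at -y, handles at +y. The cutter's origin belongs at (0, +35 mm) from this point, its axes parallel to these.
- tile_wax: White flat rectangular tile 76 x 108 x 4 mm, long along its y, fixed to the bench, with four small brass screw heads at the corners, carrying a flat painted black rectangle 30 x 62 mm in its middle, long along the tile's y: the wax block's place. Origin: middle of the tile's underside; the tile's top is 4 mm above it.
- tile_bottle: White flat rectangular tile 76 x 108 x 4 mm, long along its y, fixed to the bench, with four small brass screw heads at the corners, carrying a flat painted black disc 42 mm across in its middle: the brown bottle's place. Origin: middle of the tile's underside; the tile's top is 4 mm above it.
- tile_matchbox: White flat rectangular tile 76 x 108 x 4 mm, long along its y, fixed to the bench, with four small brass screw heads at the corners, carrying a flat painted red rectangle 36 x 52 mm in its middle, long along the tile's y: the matchbox's place. Origin: middle of the tile's underside; the tile's top is 4 mm above it.
- loupe: Bystander: black eye loupe, a small open cone 37 mm across and 26 mm high, standing loose near the green tin. Origin: middle of its underside. Leave it.
- cup: Bystander: white enamel cup with a blue rim, 62 mm across and 45 mm high, standing loose on the robot's side of the fixed green tin (81 x 116 mm; its raised lid stands about 110 mm high). Origin: middle of its underside. Leave it.
There are look-alikes about, which are no part of the job. Leave any turquoise look-alike of the wax_block alone.

How it is judged (in metres and radians):
At the end, for the whole second after the job is handed in: Each of the four things rests released, still and same side up on the tile with its own silhouette: within 12 mm of its middle (cutter: along each tile axis) and, except the bottle, within 0.25 rad of its direction; cutter jaws on painted jaws, wax block and matchbox either way round (horizontal distance between wax_block and tile_wax below 0.012 m and horizontal distance between flux_bottle and tile_bottle below 0.012 m and horizontal distance between matchbox and tile_matchbox below 0.012 m and x of side_cutter in the frame of cutter_outline_jaw between -0.012 and 0.012 m and y of side_cutter in the frame of cutter_outline_jaw between 0.023 and 0.047 m and y of cutter_outline_jaw in the frame of side_cutter below -0.015 m and angle between the y axis of side_cutter and the y axis of cutter_outline_jaw, either way round below 0.25 rad and angle between the y axis of wax_block and the y axis of tile_wax, either way round below 0.25 rad and angle between the y axis of matchbox and the y axis of tile_matchbox, either way round below 0.25 rad and angle between each of side_cutter, wax_block, flux_bottle, matchbox's own z axis and vertical below 0.15 rad and height (world z) of side_cutter between 0.001 and 0.009 m and linear speed of each of side_cutter, wax_block, flux_bottle, matchbox below 0.02 m/s and height (world z) of wax_block between 0.001 and 0.009 m and height (world z) of flux_bottle between 0.001 and 0.009 m and height (world z) of matchbox between 0.001 and 0.009 m); the robot touches nothing.
It fails at once if the bottle is tipped over (angle between flux_bottle's own z axis and vertical above 0.6 rad).
It fails at once if the loupe is shoved out of its place (distance of loupe from where it was at the start of the episode above 0.025 m).
It fails at once if the cup is shoved out of its place (distance of cup from where it was at the start of the episode above 0.025 m).
It also fails if it takes over 106 s, if anything falls off the work surface, if the arm or the gripper's body presses on something with over 40 N, if the wrist force passes 120 N, or if a joint passes its speed limit or range.

### The arm

A 6-joint arm with a two-finger parallel gripper is mounted at the origin on a cart in front of the work surface, level with it; the furniture and walls round the work are solid. World frame = base frame: x ahead of the robot, y to its left, z up, the work surface at z = 0. Lengths are in mm, angles in rad, forces in N, time in s.
With the tool pointing down it reaches from about 425 to 950 mm from the base axis. Payload 3.5 kg.
Tool frame: the origin (TCP) lies midway between the tips of the shut fingers; the grasp point (between the pads) lies 19 mm behind it; z points along the fingers, y is the line along which they close (so a half turn about z gives the same grasp; the last joint's range is limited). The gripper opens to 85 mm and grips with 20 to 120 N. Pads are 22 mm wide; open, the fingers measure 114 mm over their backs; the gripper's body (76 mm by 85 mm) begins 54 mm behind the grasp point. The pads swing forward as they close: fully open they stand 13 mm farther back than shut.
Start: joints at [-1.333, 0.286, 1.577, -0, 1.279, -0.15], TCP at [255.275, -624.853, 231.325] pointing down, gripper open.
Joint ranges: [-2.77, 2.77], [-0.9, 2.22], [0.21, 2.48], [-1.53, 4.67], [0.24, 2.81], [-2.84, 2.84]. Speed limits (rad/s): [2.79, 2.79, 3.14, 3.14, 3.14, 3.14].

### API

Orientations are given as a unit quaternion [w, x, y, z].
In Python, from station import manip gives the robot as it stands.
- The arm moves only by the tool apply_moves, never from a script. Its argument "moves" is a list of rows, each an object with "jaw": the closure in counts, from 0 (fully open) to 255 (shut); "linear": the shift along the tool's x, y, z in m, a list of three; "turn": the turn, a rotation vector about the tool's x, y, z in degrees, a list of three. A call has 1 to 8 rows; each row shifts and turns the commanded pose from where the row before left it, along the tool's axes as they then stand; what a row does not reach is not made up. A row lasts 1/10 s, in which the tool goes at most 50 mm and 8.59 degrees, less where a joint would pass 70% of its speed; a pose out of reach is approached as far as the arm can. A call with a gripper value outside its range is refused whole. The fingers move at their own pace and stop on an object; "force" is the grip in N (left out, the last holds). Time passes only in rows, so rows that do not move let the fingers close. It gives the time, the measured TCP pose, the force, the opening and the grip force at its end, in the units of the state.
- manip.observe(): the state, without advancing time (a new reading comes with each control period).
- manip.read_camera(name): name is "scene" or "top" or "wrist"; returns the picture (400x640x3 uint8, red, green, blue); there is no depth.
- manip.camera_info(name): a dict with "fx", "fy", "cx", "cy" (pixels), "R" (3x3) and "t" (3): a world point X has camera coordinates R X + t. Camera axes: x right, y down, z forward; pixel columns grow to the right and rows downward; lengths in mm; the calibration is good to about 2 mm. A picture is of the moment at which its call begins: read the wrist's pose just before it. camera_info takes no time and is no camera call; for the wrist camera it gives the pose at the moment of the call.
- manip.finish_job(): hands the job in; it is judged then, once.
The state is a dict: "clock": time; "joint_positions": joint angles; "dq": joint speeds; "joint_torque": joint torques, N m; "tool_pos": TCP position; "orientation": TCP orientation; "wrist_force": force on the tool from outside, world axes, zero at the start; "torque": the same for the moment, N m; "grip_width": opening from 0.0 (shut) to 1.0 (fully open); "grasp_force": force on a finger pad.
Only numpy, scipy, OpenCV 4.12 (cv2) and the standard library are available. Lean on these libraries where they do the work, as an engineer would, in place of code of your own. Each camera call takes 0.05 s, during which the arm holds its last target. There are 200 camera calls.

## Working session

There is one attempt and no reset: what is moved stays moved. The work goes in short steps, Python scripts to look and compute and a tool call to move; the robot and the scene stay as the last step left them, time stands still between calls to the robot, and variables do not carry over. Pictures are saved under pics/ and viewed, at most 14 in all, crops included, and the job is handed in when it is done.

Besides the shell and the picture viewer there is one more tool, called by a JSON object that holds its "fn" and its "kwargs", one argument or row to a line. apply_moves: Moves the arm, as the interface text tells. Its arguments: {"type":"object","properties":{"moves":{"type":"array","items":{"type":"object","properties":{"jaw":{"type":"number"},"linear":{"type":"array","items":{"type":"number"}},"turn":{"type":"array","items":{"type":"number"}}}}},"force":{"type":"number"}},"required":["moves"]}

```bash
mkdir -p pics; ls
python3 - <<'E'
from station import manip
import cv2
print(manip.observe())
for n in ("scene","top"):
    i=manip.read_camera(n); cv2.imwrite(f"pics/{n}0.png",i[:,:,::-1]); print(n,manip.camera_info(n))
E
```

```text
pics
{'clock': 0.0, 'joint_positions': array([-1.33298512e+00,  2.87216717e-01,  1.57818075e+00, -3.04117612e-05,
        1.27862931e+00, -1.49993200e-01]), 'dq': array([ 0.00094828,  0.00026808, -0.0014354 ,  0.00019104,  0.00096793,
       -0.00111507]), 'joint_torque': array([ 1.95426233e-03, -4.05980480e+01, -2.92623639e+01, -1.99525670e-05,
        5.83407222e-03, -4.02653015e-06]), 'tool_pos': array([ 255.12166659, -624.20945692,  229.911127  ]), 'orientation': array([-1.21525008e-03,  9.81258221e-01,  1.92693598e-01, -6.79649244e-05]), 'wrist_force': array([-0.18987456,  0.65393224,  0.51690764]), 'torque': array([ 0.01897067, -0.02084466, -0.01254275]), 'grasp_force': 0.0, 'grip_width': 1.0031419800604626}
scene {'fx': 390.8024625348198, 'fy': 390.8024625348198, 'cx': 321.784078309271, 'cy': 203.54424146866864, 'R': array([[-0.87169958, -0.49003783,  0.00166203],
       [-0.24986954,  0.44155558, -0.86173888],
       [ 0.42155077, -0.75159271, -0.50734934]]), 't': array([481.34505222, 124.63634203, 958.81627413])}
top {'fx': 440.76440960934775, 'fy': 440.76440960934775, 'cx': 316.3184645023255, 'cy': 202.66952804700946, 'R': array([[-0.0212625 , -0.99977063,  0.00256852],
       [-0.97784585,  0.02026096, -0.20834342],
       [ 0.20824359, -0.00694152, -0.97805236]]), 't': array([  73.64922664,  494.69194209, 1411.9712676 ])}
```

Run:
```python
import cv2
for n in("scene","top"):
    i=cv2.imread(f"pics/{n}0.png"); cv2.imwrite(f"pics/{n}0b.png",cv2.resize(i,(800,500),interpolation=cv2.INTER_CUBIC))
```

```text
(no output)
```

View pics/top0b.png

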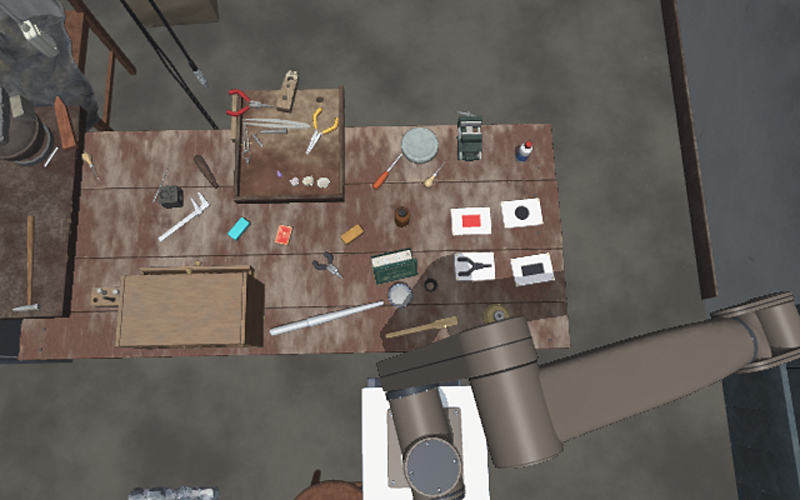

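View pics/scene0b.png

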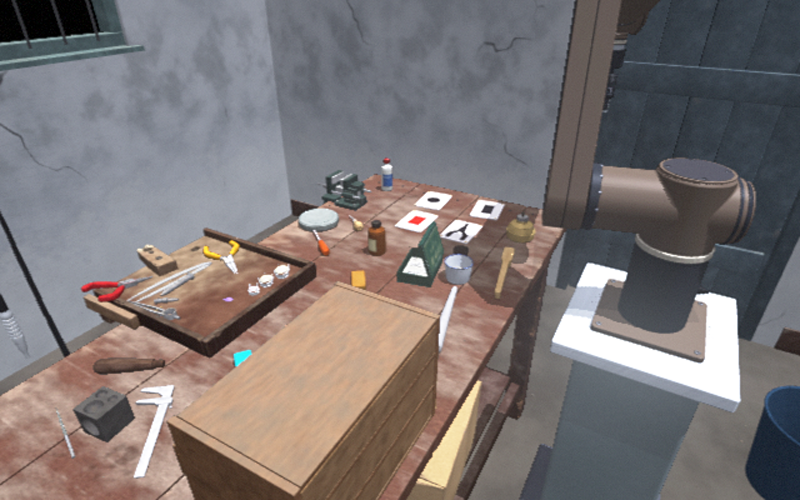

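The top view (800x500) shows matchbox (284,235), wax (351,234), bottle (402,215) and cutter (327,264). The tiles are matchbox (471,221), bottle (522,213), cutter (474,266) and wax (532,268). Loupe is at (431,285) and cup at (400,293). The scene view confirms the tin lid between cup and bottle. I'll get coarse positions next.

```bash
cat > h.py <<'E'
import numpy as np, cv2
from station import manip
from scipy.spatial.transform import Rotation as Ro
def ray(ci,u,v):
    d=ci["R"].T@np.array([(u-ci["cx"])/ci["fx"],(v-ci["cy"])/ci["fy"],1]); return -ci["R"].T@ci["t"],d
def px2w(ci,u,v,z=0):
    c,d=ray(ci,u,v); return c+d*(z-c[2])/d[2]
def w2px(ci,X):
    p=ci["R"]@np.asarray(X,float)+ci["t"]; return np.array([ci["fx"]*p[0]/p[2]+ci["cx"],ci["fy"]*p[1]/p[2]+ci["cy"]])
def tri(views):  # [(ci,u,v),...] -> point nearest all rays, and residual
    A=np.zeros((3,3));b=np.zeros(3);P=[]
    for ci,u,v in views:
        c,d=ray(ci,u,v);d=d/np.linalg.norm(d);M=np.eye(3)-np.outer(d,d);A+=M;b+=M@c;P.append((c,M))
    X=np.linalg.solve(A,b);return X,[np.linalg.norm(M@(X-c)) for c,M in P]
def to_tool(goal):
    """shift from the present TCP to goal, in tool axes (m)"""
    s=manip.observe();q=s["orientation"];return Ro.from_quat([q[1],q[2],q[3],q[0]]).inv().apply(np.asarray(goal)-s["tool_pos"])/1000
E
python3 - <<'E'
from h import *
ci=manip.camera_info("top")
for n,u,v,z in [("match",284,235,14),("wax",351,234,18),("bottlecap",402,209,83),("cutter",327,264,12),("loupe",431,285,26),("cup",400,293,45),("tin",394,265,30),("Tm",471,221,4),("Tb",522,213,4),("Tc",474,266,4),("Tw",532,268,4),("tealwax",238,228,18)]:
    print(n,px2w(ci,u*.8,v*.8,z).round())
i=manip.read_camera("wrist"); print(manip.camera_info("wrist"),to_tool([600,0,250]))
t=cv2.imread("pics/top0.png")[150:245,180:455]
cv2.imwrite("pics/topc.png",cv2.resize(t,(800,276),interpolation=cv2.INTER_CUBIC))
cv2.imwrite("pics/w0.png",i[:,:,::-1])
E
```

```text
match [562. 368.  14.]
wax [560. 183.  18.]
bottlecap [609.  43.  83.]
cutter [479. 250.  12.]
loupe [413. -30.  26.]
cup [391.  53.  45.]
tin [469.  68.  30.]
Tm [ 594. -149.    4.]
Tb [ 614. -293.    4.]
Tc [ 467. -151.    4.]
Tw [ 458. -309.    4.]
tealwax [583. 493.  18.]
{'fx': 344.76701441970266, 'fy': 344.76701441970266, 'cx': 320.88036015140733, 'cy': 202.0793303934113, 'R': array([[ 3.79148169e-01, -9.25335553e-01, -8.83207870e-04],
       [-8.78754618e-01, -3.60360729e-01,  3.12938437e-01],
       [-2.89891335e-01, -1.17873913e-01, -9.49773001e-01]]), 't': array([-674.68471154,  -40.84393432,  379.76368547])} [ 0.55533711 -0.4476399  -0.01877881]
```

View pics/topc.png

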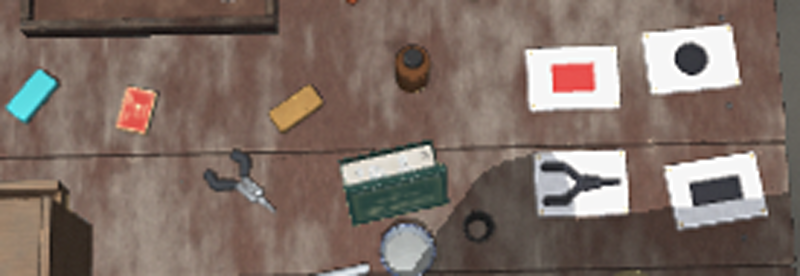

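View pics/w0.png

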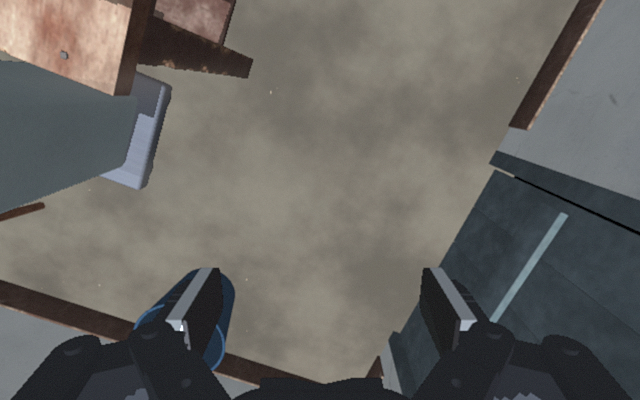

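The crop gives the orientations well enough: the cutter jaws point lower right and the painted jaws point right. The wrist camera looks down past the fingers. I'll move over the tiles with the tool's x along the world x.

{"fn": "apply_moves", "kwargs": {
  "moves": [
    {"turn": [0, 0, 8.5]},
    {"turn": [0, 0, 8.5]},
    {"turn": [0, 0, 5.2], "linear": [0, 0, -0.01]},
    {"linear": [0.028, -0.036, -0.005]},
    {"linear": [0.028, -0.037, -0.005]},
    {"linear": [0.028, -0.037, 0]},
    {"linear": [0.028, -0.037, 0]},
    {"linear": [0.028, -0.037, 0]}
  ]
}}

```text
schema error: expected keys jaw, linear, turn
```

{"fn": "apply_moves", "kwargs": {
  "moves": [
    {"linear": [0.028, -0.037, 0]},
    {"linear": [0.028, -0.037, 0]},
    {"linear": [0.028, -0.037, 0]},
    {"linear": [0.028, -0.037, 0]},
    {"linear": [0.02, -0.037, 0]},
    {"linear": [0.01, -0.02, 0]},
    {},
    {}
  ]
}}

```text
schema error: expected keys jaw, linear, turn
```

```bash
cat >> h.py <<'E'
import pickle
def snap(n):
    ci=manip.camera_info("wrist"); i=manip.read_camera("wrist")[:,:,::-1].copy(); cv2.imwrite(f"pics/{n}.png",i); pickle.dump(ci,open(f"pics/{n}.pkl","wb")); 
    s=manip.observe(); print(n,s["clock"],s["tool_pos"].round(1),s["orientation"].round(4),"cam",(-ci["R"].T@ci["t"]).round(1)); return i,ci
def load(n): return pickle.load(open(f"pics/{n}.pkl","rb"))
E
python3 -c "
from h import *
snap('t1')"
```

```text
t1 0.2 [ 255.2 -624.5  230.4] [-7.000e-04  9.813e-01  1.927e-01 -0.000e+00] cam [ 330.  -594.3  372.9]
```

View pics/t1.png

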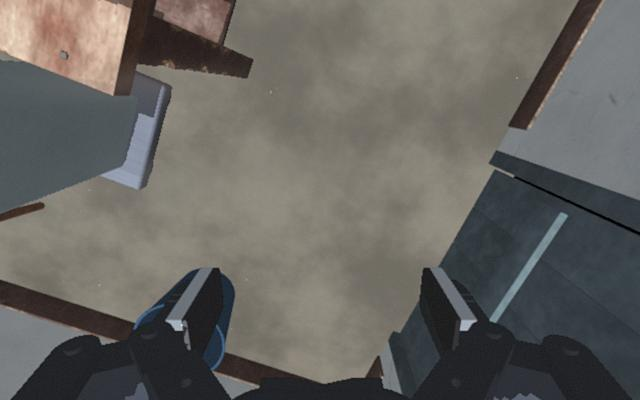

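The moves were refused because every row needs all three keys, so the view is unchanged.

{"fn": "apply_moves", "kwargs": {
  "moves": [
    {"jaw": 0, "linear": [0, 0, 0], "turn": [0, 0, 8.5]},
    {"jaw": 0, "linear": [0, 0, -0.005], "turn": [0, 0, 8.5]},
    {"jaw": 0, "linear": [0, 0, -0.005], "turn": [0, 0, 5.2]},
    {"jaw": 0, "linear": [0.028, -0.037, -0.005], "turn": [0, 0, 0]},
    {"jaw": 0, "linear": [0.028, -0.037, -0.005], "turn": [0, 0, 0]},
    {"jaw": 0, "linear": [0.028, -0.037, 0], "turn": [0, 0, 0]},
    {"jaw": 0, "linear": [0.028, -0.037, 0], "turn": [0, 0, 0]},
    {"jaw": 0, "linear": [0.028, -0.037, 0], "turn": [0, 0, 0]}
  ]
}}

```text
clock: 1.0
tool_pos: [395.9, -438.1, 251.2]
orientation: [-0.0, 1.0, -0.0, 0.0]
wrist_force: [0.6, -0.9, 0.3]
grip_width: 1.0
grasp_force: 0.0
```

{"fn": "apply_moves", "kwargs": {
  "moves": [
    {"jaw": 0, "linear": [0.028, -0.037, 0], "turn": [0, 0, 0]},
    {"jaw": 0, "linear": [0.028, -0.037, 0], "turn": [0, 0, 0]},
    {"jaw": 0, "linear": [0.028, -0.037, 0], "turn": [0, 0, 0]},
    {"jaw": 0, "linear": [0.028, -0.037, 0], "turn": [0, 0, 0]},
    {"jaw": 0, "linear": [0.02, -0.035, 0], "turn": [0, 0, 0]},
    {"jaw": 0, "linear": [0.01, -0.02, 0], "turn": [0, 0, 0]},
    {"jaw": 0, "linear": [0, 0, 0], "turn": [0, 0, 0]},
    {"jaw": 0, "linear": [0, 0, 0], "turn": [0, 0, 0]}
  ]
}}

```text
clock: 1.8
tool_pos: [537.1, -236.6, 251.1]
orientation: [0.0, 1.0, 0.001, -0.0]
wrist_force: [-0.9, -0.2, 0.9]
grip_width: 1.002
grasp_force: 0.0
```

```bash
python3 -c "
from h import *
i,ci=snap('t1')
for p in [(594,-149,4),(614,-293,4),(467,-151,4),(458,-309,4)]: print(w2px(ci,p).round())"
```

```text
t1 1.85 [ 536.8 -237.2  251.2] [ 2.e-04  1.e+00  1.e-04 -2.e-04] cam [ 617.9 -236.5  393.7]
[241. 111.]
[373.  92.]
[250. 219.]
[380. 227.]
```

View pics/t1.png

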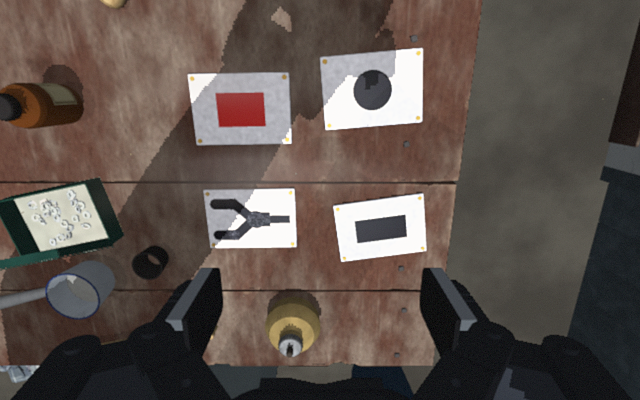

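Tiles seen clearly: matchbox place (241,110), bottle disc (372,90), cutter silhouette (250,220) with jaws at right, wax rectangle (381,229), loupe (150,262), cup (80,290). Next are a second place for heights, then the objects.

{"fn": "apply_moves", "kwargs": {
  "moves": [
    {"jaw": 0, "linear": [0, -0.045, 0], "turn": [0, 0, 0]},
    {"jaw": 0, "linear": [0, -0.045, 0], "turn": [0, 0, 0]},
    {"jaw": 0, "linear": [0, -0.04, 0], "turn": [0, 0, 0]},
    {"jaw": 0, "linear": [0, -0.02, 0], "turn": [0, 0, 0]},
    {"jaw": 0, "linear": [0, 0, 0], "turn": [0, 0, 0]},
    {"jaw": 0, "linear": [0, 0, 0], "turn": [0, 0, 0]}
  ]
}}

```text
clock: 2.45
tool_pos: [537.0, -87.9, 251.4]
orientation: [0.0, 1.0, -0.0, 0.0]
wrist_force: [0.1, 0.4, 0.1]
grip_width: 0.998
grasp_force: 0.0
```

```bash
python3 -c "
from h import *
snap('t2')"
```

```text
t2 2.5 [537.  -88.3 251.4] [ 4.e-04  1.e+00 -6.e-04  0.e+00] cam [617.7 -87.9 394.1]
```

{"fn": "apply_moves", "kwargs": {
  "moves": [
    {"jaw": 0, "linear": [0, -0.045, -0.005], "turn": [0, 0, 0]},
    {"jaw": 0, "linear": [0, -0.045, -0.005], "turn": [0, 0, 0]},
    {"jaw": 0, "linear": [0, -0.045, -0.005], "turn": [0, 0, 0]},
    {"jaw": 0, "linear": [0, -0.045, -0.005], "turn": [0, 0, 0]},
    {"jaw": 0, "linear": [0, -0.04, 0], "turn": [0, 0, 0]},
    {"jaw": 0, "linear": [0, -0.02, 0], "turn": [0, 0, 0]},
    {"jaw": 0, "linear": [0, 0, 0], "turn": [0, 0, 0]},
    {"jaw": 0, "linear": [0, 0, 0], "turn": [0, 0, 0]}
  ]
}}

```text
clock: 3.3
tool_pos: [537.5, 151.9, 271.1]
orientation: [0.0, 1.0, -0.0, -0.0]
wrist_force: [0.4, -0.5, 0.3]
grip_width: 1.003
grasp_force: 0.0
```

```bash
python3 -c "
from h import *
snap('o1')"
```

```text
o1 3.35 [537.5 151.6 271.1] [ 4.e-04  1.e+00 -8.e-04 -2.e-04] cam [618.3 151.9 413.7]
```

{"fn": "apply_moves", "kwargs": {
  "moves": [
    {"jaw": 0, "linear": [0, -0.045, 0], "turn": [0, 0, 0]},
    {"jaw": 0, "linear": [0, -0.045, 0], "turn": [0, 0, 0]},
    {"jaw": 0, "linear": [0, -0.045, 0], "turn": [0, 0, 0]},
    {"jaw": 0, "linear": [0, -0.02, 0], "turn": [0, 0, 0]},
    {"jaw": 0, "linear": [0, 0, 0], "turn": [0, 0, 0]},
    {"jaw": 0, "linear": [0, 0, 0], "turn": [0, 0, 0]}
  ]
}}

```text
clock: 3.95
tool_pos: [537.6, 306.7, 271.0]
orientation: [0.001, 1.0, -0.0, -0.0]
wrist_force: [-0.1, -0.1, -0.1]
grip_width: 1.0
grasp_force: 0.0
```

```bash
python3 -c "
from h import *
snap('o2')
a=cv2.imread('pics/o1.png')[:300];b=cv2.imread('pics/o2.png')[:300]
cv2.imwrite('pics/oc.png',np.vstack([a,b]))
a=cv2.imread('pics/t1.png')[30:280,180:440]
b=cv2.imread('pics/t2.png')
a=cv2.resize(a,None,fx=3,fy=3,interpolation=cv2.INTER_CUBIC)[:, :]
cv2.imwrite('pics/t1c.png',cv2.resize(cv2.imread('pics/t1.png')[40:270,180:440],None,fx=2.6,fy=2.6,interpolation=cv2.INTER_CUBIC))
"
```

```text
o2 4.0 [537.6 306.4 271.1] [ 4.e-04  1.e+00 -9.e-04 -1.e-04] cam [618.4 306.7 413.6]
```

View pics/oc.png

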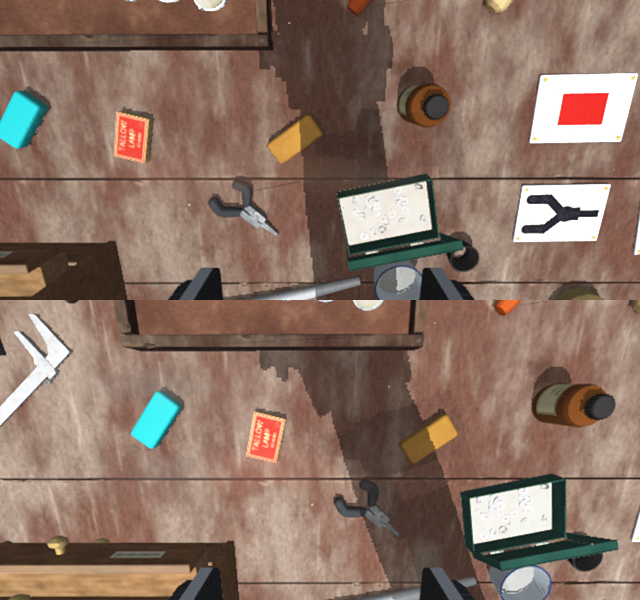

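Upper half (o1): matchbox (133,136), wax (294,139), cutter (245,208) with tip at (277,234), bottle cap (436,106), cutter tile (560,212). Lower half (o2, rows −300): matchbox (266,136), wax (428,138), cutter (368,208) with tip at (397,236), bottle cap (600,106). Next: enlarged crops, plus colour masks for the rectangles.

Run:
```python
from h import *
def rect(n,box,f,k=0):
    i=cv2.imread(f'pics/{n}.png');x0,y0,x1,y1=box;c=i[y0:y1,x0:x1];h=cv2.cvtColor(c,cv2.COLOR_BGR2HSV)
    m=f(h).astype(np.uint8);m=cv2.morphologyEx(m,cv2.MORPH_CLOSE,np.ones((5,5)));nl,l,s,ce=cv2.connectedComponentsWithStats(m);j=1+np.argmax(s[1:,4])
    r=cv2.minAreaRect(np.argwhere(l==j)[:,::-1].astype(np.float32)); return cv2.boxPoints(r)+[x0,y0],ce[j]+[x0,y0]
red=lambda h:((h[...,0]<6)|(h[...,0]>174))&(h[...,1]>180)&(h[...,2]>90)
blk=lambda h:(h[...,2]<62)
def wd(n,r,z):
    ci=load(n);P=np.array([px2w(ci,u,v,z) for u,v in r]);e=P[1]-P[0],P[2]-P[1];L=[np.linalg.norm(x) for x in e];a=e[int(np.argmax(L))]
    return P.mean(0).round(1),np.round(L,1),round(np.degrees(np.arctan2(a[1],a[0]))%180,1)
for nm,z,f,bs in [("Tm",4,red,{"t1":(210,85,272,132),"t2":(340,80,430,132)}),("Tw",4,blk,{"t1":(345,207,415,250)}),("Tb",4,blk,{"t1":(345,62,400,115)}),("match",14,red,{"o1":(105,100,160,170),"o2":(235,100,295,170)})]:
    V=[]
    for n,b in bs.items():
        r,c=rect(n,b,f);V.append((load(n),*r.mean(0)));print(nm,n,r.mean(0).round(1),wd(n,r,z))
    if len(V)>1:print("tri",tri(V))
C=[cv2.resize(cv2.imread(f'pics/{n}.png')[y:y+w*3//4,x:x+w],(400,300),interpolation=cv2.INTER_CUBIC) for n,x,y,w in [("o1",200,172,88),("o2",325,172,88),("t1",196,180,112),("o1",260,105,72)]]
cv2.imwrite('pics/q.png',np.vstack([np.hstack(C[:2]),np.hstack(C[2:])]))
C=[cv2.resize(cv2.imread(f'pics/{n}.png')[y:y+w*3//4,x:x+w],(400,300),interpolation=cv2.INTER_CUBIC) for n,x,y,w in [("o2",392,105,72),("t2",340,180,112),("t2",440,30,200),("t2",440,150,200)]]
cv2.imwrite('pics/q2.png',np.vstack([np.hstack(C[:2]),np.hstack(C[2:])]))
```

```text
Tm t1 [241.  115.2] (array([ 589.5, -149.2,    4. ]), array([49. , 24.2]), np.float64(94.7))
Tm t2 [376.5 109. ] (array([ 596.3, -149.5,    4. ]), array([48.6, 33.9]), np.float64(90.0))
tri (array([ 593.17623129, -149.43564605,    5.3512532 ]), [np.float64(3.4347931876324425), np.float64(3.4347931876321405)])
Tw t1 [403.  225.5] (array([ 459.4, -337.4,    4. ]), array([ 4.8, 25. ]), np.float64(4.5))
Tb t1 [372.7  78.1] (array([ 628.3, -292. ,    4. ]), array([21.7, 16.8]), np.float64(107.7))
match o1 [130.3 137.4] (array([564.4, 370.2,  14. ]), array([46.3, 27.2]), np.float64(165.0))
match o2 [269.2 132.4] (array([570.2, 365.1,  14. ]), array([21.1, 38.5]), np.float64(8.8))
tri (array([569.23232077, 363.20924935,  26.4523625 ]), [np.float64(2.775957592861092), np.float64(2.7759575928610234)])
```

View pics/q.png

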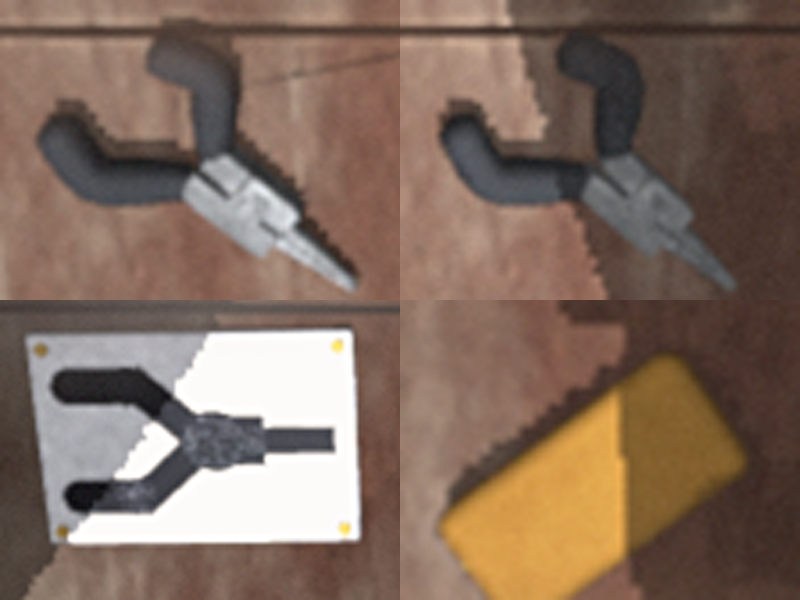

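View pics/q2.png

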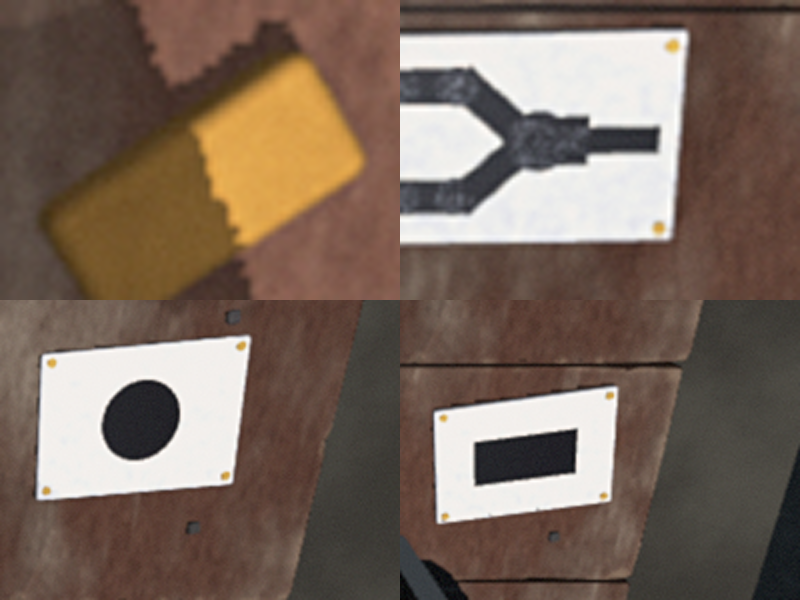

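The crops give the cutter's tip, joint and handle ends in both views, the wax corners and the tile screws. I'll triangulate from these.

Run:
```python
from h import *
o1,o2,t1,t2=map(load,("o1","o2","t1","t2"))
A=lambda u,v:(o1,200+u*.22,172+v*.22); B=lambda u,v:(o2,325+(u-400)*.22,172+v*.22)
pr=lambda n,V:print(n,tri(V)[0].round(1),np.round(tri(V)[1],1))
pr("tip",[A(352,285),B(732,287)]);pr("joint",[A(243,205),B(638,205)])
pr("hL",[A(50,125),B(452,128)]);pr("hR",[A(155,52),B(570,50)])
W1=lambda u,v:(o1,260+(u-400)*.18,105+(v-300)*.18);W2=lambda u,v:(o2,392+u*.18,105+v*.18)
for n,a,b in[("wL",(440,525),(42,215)),("wT",(672,355),(300,58)),("wR",(747,462),(363,160))]:pr(n,[W1(*a),W2(*b)])
for n,a,b in[("m0",(118,109),(254,109)),("m1",(152,113),(286,112)),("m2",(146,162),(277,162)),("m3",(114,157),(247,157)),("cap",(436,106),(600,106))]:pr(n,[(o1,*a),(o2,*b)])
def tile(n,ci,S,z=4):
    P=np.array([px2w(ci,*p,z)for p in S]);d=P[0]+P[3]-P[1]-P[2];print(n,P.mean(0).round(1),"long",round(np.degrees(np.arctan2(d[1],d[0])),1))
f=lambda S,x,y,u0,v0,k:[(x+(u-u0)*k,y+(v-v0)*k)for u,v in S]
S1=f([(41,349),(337,346),(345,528),(63,531)],196,180,0,300,.28);tile("Tc t1",t1,S1)
S2=f([(672,45),(658,228)],340,180,400,0,.28);pr("Tc s",[(t1,*S1[1]),(t2,*S2[0])]);pr("Tc s",[(t1,*S1[2]),(t2,*S2[1])])
sil=f([(52,386),(333,440)],196,180,0,300,.28);print("painted jaw end",px2w(t1,*sil[1],4))
for n,a,b in[("Tb",[(325,61),(417,54),(417,119),(327,125)],f([(52,363),(241,346),(225,476),(46,491)],440,30,0,300,.5)),("Tw",[(338,208),(419,200),(422,250),(342,258)],f([(443,418),(609,395),(603,496),(444,517)],440,150,400,300,.5)),("Tm",[(192,78),(285,76),(288,140),(199,142)],None)]:
    tile(n+" t1",t1,a)
    if b: tile(n+" t2",t2,b);[pr(" s",[(t1,*p),(t2,*q)])for p,q in zip(a,b)]
tile("Tm o1",o1,[(541,80),(633,79),(626,139),(533,138)])
for b,n in(((241,110),t1),):print("Tm",px2w(n,*b,4))
print("loupe",px2w(t1,150,262,13),"cup",px2w(t1,80,290,22))
```

```text
tip [439.8 206.9   6.8] [0.3 0.3]
joint [465.6 235.4  10.6] [0. 0.]
hL [487.7 286.7   8.7] [0.4 0.4]
hR [509.7 255.9  11.6] [0.3 0.3]
wL [555.9 214.   10. ] [1.1 1.1]
wT [589.6 164.7  13.6] [0.3 0.3]
wR [568.7 149.4  13.8] [0.2 0.2]
m0 [596.  382.1   7.6] [0.1 0.1]
m1 [591.9 346.2   3.1] [0.6 0.6]
m2 [535.7 357.8  11.7] [0. 0.]
m3 [542.4 392.   15.8] [0. 0.]
cap [602.6  42.9  77. ] [0. 0.]
Tc t1 [ 467.1 -152.8    4. ] long 90.8
Tc s [ 500.9 -201.2    3.9] [0.2 0.2]
Tc s [ 434.4 -202.3    3.4] [0. 0.]
painted jaw end [ 467.42778348 -199.02501541    4.        ]
Tb t1 [ 615.7 -291.3    4. ] long 94.0
Tb t2 [ 616.  -292.6    4. ] long 94.8
 s [ 645.  -241.2    3.7] [0.1 0.1]
 s [ 652.3 -336.     8.1] [0.5 0.5]
 s [ 586.8 -342.1    7.4] [0.5 0.5]
 s [ 579.8 -243.7   10.8] [0.2 0.2]
Tw t1 [ 454.  -309.8    4. ] long 96.3
Tw t2 [ 454.8 -310.5    4. ] long 98.5
 s [ 480.8 -257.8    2.8] [0.6 0.6]
 s [ 494.3 -353.1    6. ] [1.4 1.4]
 s [ 428.8 -362.8    6. ] [1.1 1.1]
 s [ 418.1 -263.6   10.2] [0.4 0.4]
Tm t1 [ 595.3 -149.7    4. ] long 91.4
Tm o1 [ 595.1 -150.7    4. ] long 90.0
Tm [ 595.17550363 -149.6185019     4.        ]
loupe [414.04260416 -26.77788922  13.        ] cup [379.93932514  60.81787792  22.        ]
```

Run:
```python
from h import *
o1,o2,t1,t2=map(load,("o1","o2","t1","t2"))
for ci,S in((o1,[(118,109),(152,113),(146,162),(114,157)]),(o2,[(254,109),(286,112),(277,162),(247,157)])):
    P=np.array([px2w(ci,*p,14)for p in S]);d=P[0]+P[1]-P[2]-P[3];print(P.mean(0).round(1),P.round(0)[:,:2].tolist(),np.degrees(np.arctan2(d[1],d[0])))
for ci,c in((o1,(260+(640-400)*.18,0)),):pass
for ci,S in((o1,[(303.2,114.9),(322.5,134.2),(267.2,145.5)]),(o2,[(446,115.4),(457.3,133.8),(399.6,143.7)])):
    P=np.array([px2w(ci,*p,17)for p in S]);print("wax",((P[1]+P[2])/2).round(1),P.round(0)[:,:2].tolist())
print("cab",tri([(o1,117,243),(o2,235,243)]))
print("tin lid",tri([(o1,462,240),(o2,617,245)]),tri([(o1,350,266),(o2,480,266)]))
print(to_tool([566,369.5,100]))
```

```text
[566.6 367.3  14. ] [[596.0, 378.0], [592.0, 341.0], [536.0, 357.0], [542.0, 393.0]] -15.34380212887257
[567. 369.  14.] [[596.0, 381.0], [593.0, 345.0], [536.0, 358.0], [542.0, 392.0]] -12.09797395156616
wax [562.4 181.2  17. ] [[590.0, 171.0], [569.0, 149.0], [556.0, 213.0]]
wax [563.7 183.2  17. ] [[590.0, 166.0], [569.0, 151.0], [558.0, 216.0]]
cab (array([425.5861234 , 418.63238715,   0.48500213]), [np.float64(0.01939880207611215), np.float64(0.019398802076179802)])
tin lid (array([472.25730132,  10.46359246,  99.77714606]), [np.float64(2.5282618238538426), np.float64(2.5282618238538324)]) (array([417.61362174, 116.57679681,  48.02145258]), [np.float64(0.038575037200222845), np.float64(0.038575037200247325)])
[ 0.02836587 -0.06332222  0.17107527]
```

{"fn": "apply_moves", "kwargs": {
  "force": 25,
  "moves": [
    {"jaw": 0, "linear": [0.015, -0.031, 0.02], "turn": [0, 0, 6.5]},
    {"jaw": 0, "linear": [0.017, -0.03, 0.02], "turn": [0, 0, 6.5]},
    {"jaw": 0, "linear": [0, 0, 0.045], "turn": [0, 0, 0]},
    {"jaw": 0, "linear": [0, 0, 0.045], "turn": [0, 0, 0]},
    {"jaw": 0, "linear": [0, 0, 0.045], "turn": [0, 0, 0]},
    {"jaw": 0, "linear": [0, 0, 0.03], "turn": [0, 0, 0]},
    {"jaw": 0, "linear": [0, 0, 0], "turn": [0, 0, 0]},
    {"jaw": 0, "linear": [0, 0, 0], "turn": [0, 0, 0]}
  ]
}}

```text
clock: 4.8
tool_pos: [573.0, 365.7, 66.8]
orientation: [0.0, 0.993, -0.114, -0.0]
wrist_force: [0.4, 0.0, 1.5]
grip_width: 0.996
grasp_force: 0.0
```

```bash
cat >> h.py <<'E'
def go(x,y,z,yaw=None):
    s=manip.observe();q=s["orientation"];r=Ro.from_quat([q[1],q[2],q[3],q[0]]);X=r.apply([1,0,0]);p=np.degrees(np.arctan2(X[1],X[0]))
    print("shift",to_tool([x,y,z]).round(4),"yaw",p.round(1),"turnz",None if yaw is None else round(p-yaw,1),"tilt z",r.apply([0,0,1]).round(3))
    if yaw is not None:
        a=np.radians(yaw);R2=np.array([[np.cos(a),np.sin(a),0],[np.sin(a),-np.cos(a),0],[0,0,-1]]).T
        print("shift in final axes",(R2@(np.array([x,y,z])-s["tool_pos"])/1000).round(4))
E
python3 -c "
from h import *
go(566.5,368.5,3,-13)"
```

```text
shift [-0.007  -0.0012  0.0638] yaw -13.1 turnz -0.1 tilt z [-0. -0. -1.]
shift in final axes [-0.007  -0.0012  0.0638]
```

{"fn": "apply_moves", "kwargs": {
  "moves": [
    {"jaw": 0, "linear": [-0.007, -0.001, 0.03], "turn": [0, 0, 0]},
    {"jaw": 0, "linear": [0, 0, 0.025], "turn": [0, 0, 0]},
    {"jaw": 0, "linear": [0, 0, 0.009], "turn": [0, 0, 0]},
    {"jaw": 255, "linear": [0, 0, 0], "turn": [0, 0, 0]},
    {"jaw": 255, "linear": [0, 0, 0], "turn": [0, 0, 0]},
    {"jaw": 255, "linear": [0, 0, 0], "turn": [0, 0, 0]},
    {"jaw": 255, "linear": [0, 0, 0], "turn": [0, 0, 0]},
    {"jaw": 255, "linear": [0, 0, 0], "turn": [0, 0, 0]}
  ]
}}

```text
clock: 5.6
tool_pos: [567.3, 370.4, 4.8]
orientation: [-0.001, 0.994, -0.113, 0.002]
wrist_force: [0.0, -0.3, 5.5]
grip_width: 0.413
grasp_force: 25.9
```

```bash
cat >> h.py <<'E'
def plan(x,y,yaw,n,yaw0=None,p0=None):
    """n even rows of world shift, with turning spread evenly; printed in tool axes"""
    s=manip.observe();q=s["orientation"];X=Ro.from_quat([q[1],q[2],q[3],q[0]]).apply([1,0,0]);p=np.degrees(np.arctan2(X[1],X[0]))
    d=(np.array([x,y])-s["tool_pos"][:2])/n/1000; dt=(p-yaw)/n; print("per row turn",round(dt,2),"mm",np.linalg.norm(d)*1000)
    for k in range(n):
        a=np.radians(p-dt*k); print([round(d[0]*np.cos(a)+d[1]*np.sin(a),3),round(d[0]*np.sin(a)-d[1]*np.cos(a),3),0],end=" ")
    print()
E
python3 -c "
from h import *
plan(595.2,-150,91,13)"
```

```text
per row turn -8.0 mm 40.086497253173924
[np.float64(0.011), np.float64(0.039), 0] [np.float64(0.006), np.float64(0.04), 0] [np.float64(0.0), np.float64(0.04), 0] [np.float64(-0.006), np.float64(0.04), 0] [np.float64(-0.011), np.float64(0.039), 0] [np.float64(-0.016), np.float64(0.037), 0] [np.float64(-0.021), np.float64(0.034), 0] [np.float64(-0.026), np.float64(0.031), 0] [np.float64(-0.03), np.float64(0.027), 0] [np.float64(-0.033), np.float64(0.022), 0] [np.float64(-0.036), np.float64(0.018), 0] [np.float64(-0.038), np.float64(0.012), 0] [np.float64(-0.039), np.float64(0.007), 0]
```

{"fn": "apply_moves", "kwargs": {
  "moves": [
    {"jaw": 255, "linear": [0, 0, -0.02], "turn": [0, 0, 0]},
    {"jaw": 255, "linear": [0, 0, -0.045], "turn": [0, 0, 0]},
    {"jaw": 255, "linear": [0, 0, -0.045], "turn": [0, 0, 0]},
    {"jaw": 255, "linear": [0, 0, -0.045], "turn": [0, 0, 0]}
  ]
}}

```text
clock: 6.0
tool_pos: [565.1, 369.5, 158.6]
orientation: [0.0, 0.994, -0.113, -0.0]
wrist_force: [-0.1, 1.2, 0.7]
grip_width: 0.414
grasp_force: 25.2
```

{"fn": "apply_moves", "kwargs": {
  "moves": [
    {"jaw": 255, "linear": [0.011, 0.039, 0], "turn": [0, 0, -8]},
    {"jaw": 255, "linear": [0.006, 0.04, 0], "turn": [0, 0, -8]},
    {"jaw": 255, "linear": [0, 0.04, 0], "turn": [0, 0, -8]},
    {"jaw": 255, "linear": [-0.006, 0.04, 0], "turn": [0, 0, -8]},
    {"jaw": 255, "linear": [-0.011, 0.039, 0], "turn": [0, 0, -8]},
    {"jaw": 255, "linear": [-0.016, 0.037, 0], "turn": [0, 0, -8]},
    {"jaw": 255, "linear": [-0.021, 0.034, 0], "turn": [0, 0, -8]},
    {"jaw": 255, "linear": [-0.026, 0.031, 0], "turn": [0, 0, -8]}
  ]
}}

```text
clock: 6.8
tool_pos: [583.0, 46.0, 157.4]
orientation: [-0.0, 0.901, 0.433, 0.0]
wrist_force: [1.1, 0.2, -1.0]
grip_width: 0.409
grasp_force: 25.2
```

{"fn": "apply_moves", "kwargs": {
  "moves": [
    {"jaw": 255, "linear": [-0.03, 0.027, 0], "turn": [0, 0, -8]},
    {"jaw": 255, "linear": [-0.033, 0.022, 0], "turn": [0, 0, -8]},
    {"jaw": 255, "linear": [-0.036, 0.018, 0], "turn": [0, 0, -8]},
    {"jaw": 255, "linear": [-0.038, 0.012, 0], "turn": [0, 0, -8]},
    {"jaw": 255, "linear": [-0.039, 0.007, 0], "turn": [0, 0, -8]},
    {"jaw": 255, "linear": [0, 0, 0.04], "turn": [0, 0, 0]},
    {"jaw": 255, "linear": [0, 0, 0.04], "turn": [0, 0, 0]},
    {"jaw": 255, "linear": [0, 0, 0], "turn": [0, 0, 0]}
  ]
}}

```text
clock: 7.6
tool_pos: [588.8, -150.4, 70.6]
orientation: [-0.006, 0.701, 0.713, -0.002]
wrist_force: [0.0, 0.3, -1.4]
grip_width: 0.417
grasp_force: 25.2
```

```bash
python3 -c "
from h import *
go(595.2,-150,10,91)"
```

```text
shift [-0.0001  0.0072  0.0605] yaw 91.0 turnz -0.0 tilt z [-0.013  0.006 -1.   ]
shift in final axes [0.0003 0.0064 0.0606]
```

{"fn": "apply_moves", "kwargs": {
  "moves": [
    {"jaw": 255, "linear": [0, 0.007, 0.03], "turn": [0, 0, 0]},
    {"jaw": 255, "linear": [0, 0, 0.02], "turn": [0, 0, 0]},
    {"jaw": 255, "linear": [0, 0, 0.006], "turn": [0, 0, 0]},
    {"jaw": 255, "linear": [0, 0, 0], "turn": [0, 0, 0]},
    {"jaw": 255, "linear": [0, 0, 0], "turn": [0, 0, 0]}
  ]
}}

```text
clock: 8.1
tool_pos: [601.9, -152.1, 23.3]
orientation: [0.001, 0.701, 0.714, 0.0]
wrist_force: [0.3, -0.1, 0.8]
grip_width: 0.413
grasp_force: 25.2
```

```bash
python3 -c "
from h import *
go(595.2,-150,9,91)"
```

```text
shift [ 0.0023 -0.0067  0.0143] yaw 91.0 turnz 0.0 tilt z [ 0.003 -0.001 -1.   ]
shift in final axes [ 0.0022 -0.0067  0.0143]
```

{"fn": "apply_moves", "kwargs": {
  "moves": [
    {"jaw": 255, "linear": [0.002, -0.007, 0.006], "turn": [0, 0, 0]},
    {"jaw": 255, "linear": [0, 0, 0.005], "turn": [0, 0, 0]},
    {"jaw": 255, "linear": [0, 0, 0.002], "turn": [0, 0, 0]},
    {"jaw": 255, "linear": [0, 0, 0], "turn": [0, 0, 0]},
    {"jaw": 255, "linear": [0, 0, 0], "turn": [0, 0, 0]}
  ]
}}

```text
clock: 8.6
tool_pos: [593.7, -150.0, 8.7]
orientation: [-0.0, 0.701, 0.713, -0.0]
wrist_force: [-2.4, 1.3, 4.0]
grip_width: 0.413
grasp_force: 25.6
```

Touching down within 2 mm. Release, lift, take a picture later.

{"fn": "apply_moves", "kwargs": {
  "moves": [
    {"jaw": 80, "linear": [0, 0, 0], "turn": [0, 0, 0]},
    {"jaw": 0, "linear": [0, 0, 0], "turn": [0, 0, 0]},
    {"jaw": 0, "linear": [0, 0, 0], "turn": [0, 0, 0]},
    {"jaw": 0, "linear": [0, 0, 0], "turn": [0, 0, 0]},
    {"jaw": 0, "linear": [0, 0, -0.02], "turn": [0, 0, 0]},
    {"jaw": 0, "linear": [0, 0, -0.045], "turn": [0, 0, 0]},
    {"jaw": 0, "linear": [0, 0, -0.045], "turn": [0, 0, 0]},
    {"jaw": 0, "linear": [0, 0, -0.045], "turn": [0, 0, 0]}
  ]
}}

```text
clock: 9.4
tool_pos: [593.4, -149.8, 164.6]
orientation: [-0.0, 0.701, 0.713, -0.0]
wrist_force: [0.3, 0.4, -0.4]
grip_width: 1.0
grasp_force: 0.0
```

```bash
python3 -c "
from h import *
plan(562.5,182,125,8)"
```

```text
per row turn -4.25 mm 41.65817201120524
[np.float64(0.042), np.float64(-0.003), 0] [np.float64(0.042), np.float64(-0.0), 0] [np.float64(0.042), np.float64(0.003), 0] [np.float64(0.041), np.float64(0.006), 0] [np.float64(0.041), np.float64(0.009), 0] [np.float64(0.04), np.float64(0.012), 0] [np.float64(0.039), np.float64(0.015), 0] [np.float64(0.038), np.float64(0.018), 0]
```

{"fn": "apply_moves", "kwargs": {
  "moves": [
    {"jaw": 0, "linear": [0.042, -0.003, 0], "turn": [0, 0, -4.25]},
    {"jaw": 0, "linear": [0.042, 0, 0], "turn": [0, 0, -4.25]},
    {"jaw": 0, "linear": [0.042, 0.003, 0], "turn": [0, 0, -4.25]},
    {"jaw": 0, "linear": [0.041, 0.006, 0], "turn": [0, 0, -4.25]},
    {"jaw": 0, "linear": [0.041, 0.009, 0], "turn": [0, 0, -4.25]},
    {"jaw": 0, "linear": [0.04, 0.012, 0], "turn": [0, 0, -4.25]},
    {"jaw": 0, "linear": [0.039, 0.015, 0], "turn": [0, 0, -4.25]},
    {"jaw": 0, "linear": [0.038, 0.018, 0], "turn": [0, 0, -4.25]}
  ]
}}

```text
clock: 10.2
tool_pos: [561.6, 185.4, 163.4]
orientation: [0.0, 0.46, 0.888, 0.0]
wrist_force: [0.7, -0.5, 1.0]
grip_width: 0.999
grasp_force: 0.0
```

{"fn": "apply_moves", "kwargs": {
  "moves": [
    {"jaw": 0, "linear": [0, 0, 0.04], "turn": [0, 0, 0]},
    {"jaw": 0, "linear": [0, 0, 0.04], "turn": [0, 0, 0]},
    {"jaw": 0, "linear": [0, 0, 0.02], "turn": [0, 0, 0]},
    {"jaw": 0, "linear": [0, 0, 0], "turn": [0, 0, 0]},
    {"jaw": 0, "linear": [0, 0, 0], "turn": [0, 0, 0]}
  ]
}}

```text
clock: 10.7
tool_pos: [562.3, 183.8, 63.6]
orientation: [0.0, 0.462, 0.887, 0.0]
wrist_force: [-0.3, -0.1, 0.0]
grip_width: 1.003
grasp_force: 0.0
```

```bash
python3 -c "
from h import *
go(562.5,182,5,125)"
```

```text
shift [-0.0015 -0.0009  0.0586] yaw 125.0 turnz 0.0 tilt z [ 0.  0. -1.]
shift in final axes [-0.0016 -0.0009  0.0586]
```

{"fn": "apply_moves", "kwargs": {
  "moves": [
    {"jaw": 0, "linear": [-0.0015, -0.001, 0.03], "turn": [0, 0, 0]},
    {"jaw": 0, "linear": [0, 0, 0.02], "turn": [0, 0, 0]},
    {"jaw": 0, "linear": [0, 0, 0.008], "turn": [0, 0, 0]},
    {"jaw": 255, "linear": [0, 0, 0], "turn": [0, 0, 0]},
    {"jaw": 255, "linear": [0, 0, 0], "turn": [0, 0, 0]},
    {"jaw": 255, "linear": [0, 0, 0], "turn": [0, 0, 0]},
    {"jaw": 255, "linear": [0, 0, 0], "turn": [0, 0, 0]},
    {"jaw": 255, "linear": [0, 0, 0], "turn": [0, 0, 0]}
  ]
}}

```text
clock: 11.5
tool_pos: [563.4, 182.2, 6.9]
orientation: [0.001, 0.462, 0.887, 0.001]
wrist_force: [0.6, -0.4, 5.3]
grip_width: 0.348
grasp_force: 25.3
```

```bash
python3 -c "
from h import *
print(manip.observe()['grip_width'])
plan(454.5,-310,97.4,13)"
```

```text
0.3475588402647128
per row turn 2.12 mm 38.77628020837203
[np.float64(-0.026), np.float64(-0.029), 0] [np.float64(-0.027), np.float64(-0.028), 0] [np.float64(-0.028), np.float64(-0.027), 0] [np.float64(-0.029), np.float64(-0.026), 0] [np.float64(-0.03), np.float64(-0.024), 0] [np.float64(-0.031), np.float64(-0.023), 0] [np.float64(-0.032), np.float64(-0.022), 0] [np.float64(-0.033), np.float64(-0.021), 0] [np.float64(-0.033), np.float64(-0.02), 0] [np.float64(-0.034), np.float64(-0.018), 0] [np.float64(-0.035), np.float64(-0.017), 0] [np.float64(-0.035), np.float64(-0.016), 0] [np.float64(-0.036), np.float64(-0.015), 0]
```

{"fn": "apply_moves", "kwargs": {
  "moves": [
    {"jaw": 255, "linear": [0, 0, -0.02], "turn": [0, 0, 0]},
    {"jaw": 255, "linear": [0, 0, -0.045], "turn": [0, 0, 0]},
    {"jaw": 255, "linear": [0, 0, -0.045], "turn": [0, 0, 0]},
    {"jaw": 255, "linear": [0, 0, -0.045], "turn": [0, 0, 0]},
    {"jaw": 255, "linear": [0, 0, -0.03], "turn": [0, 0, 0]}
  ]
}}

```text
clock: 12.0
tool_pos: [563.2, 182.2, 194.5]
orientation: [0.002, 0.462, 0.887, 0.001]
wrist_force: [0.6, 0.3, 0.1]
grip_width: 0.345
grasp_force: 24.9
```

{"fn": "apply_moves", "kwargs": {
  "moves": [
    {"jaw": 255, "linear": [-0.026, -0.029, 0], "turn": [0, 0, 2.1]},
    {"jaw": 255, "linear": [-0.027, -0.028, 0], "turn": [0, 0, 2.1]},
    {"jaw": 255, "linear": [-0.028, -0.027, 0], "turn": [0, 0, 2.1]},
    {"jaw": 255, "linear": [-0.029, -0.026, 0], "turn": [0, 0, 2.1]},
    {"jaw": 255, "linear": [-0.03, -0.024, 0], "turn": [0, 0, 2.1]},
    {"jaw": 255, "linear": [-0.031, -0.023, 0], "turn": [0, 0, 2.1]},
    {"jaw": 255, "linear": [-0.032, -0.022, 0], "turn": [0, 0, 2.1]},
    {"jaw": 255, "linear": [-0.033, -0.021, 0], "turn": [0, 0, 2.1]}
  ]
}}

```text
clock: 12.8
tool_pos: [493.5, -122.5, 190.4]
orientation: [0.0, 0.587, 0.81, 0.0]
wrist_force: [-0.2, -0.0, 0.1]
grip_width: 0.345
grasp_force: 24.9
```

{"fn": "apply_moves", "kwargs": {
  "moves": [
    {"jaw": 255, "linear": [-0.033, -0.02, 0], "turn": [0, 0, 2.1]},
    {"jaw": 255, "linear": [-0.034, -0.018, 0], "turn": [0, 0, 2.2]},
    {"jaw": 255, "linear": [-0.035, -0.017, 0], "turn": [0, 0, 2.2]},
    {"jaw": 255, "linear": [-0.035, -0.016, 0], "turn": [0, 0, 2.2]},
    {"jaw": 255, "linear": [-0.036, -0.015, 0], "turn": [0, 0, 2.2]},
    {"jaw": 255, "linear": [0, 0, 0.045], "turn": [0, 0, 0]},
    {"jaw": 255, "linear": [0, 0, 0.045], "turn": [0, 0, 0]},
    {"jaw": 255, "linear": [0, 0, 0.03], "turn": [0, 0, 0]}
  ]
}}

```text
clock: 13.6
tool_pos: [450.6, -309.2, 67.2]
orientation: [-0.002, 0.661, 0.75, 0.0]
wrist_force: [0.1, 0.8, -0.7]
grip_width: 0.346
grasp_force: 24.9
```

{"fn": "apply_moves", "kwargs": {
  "moves": [
    {"jaw": 255, "linear": [0, 0, 0.02], "turn": [0, 0, 0]},
    {"jaw": 255, "linear": [0, 0, 0.01], "turn": [0, 0, 0]},
    {"jaw": 255, "linear": [0, 0, 0], "turn": [0, 0, 0]},
    {"jaw": 255, "linear": [0, 0, 0], "turn": [0, 0, 0]}
  ]
}}

```text
clock: 14.0
tool_pos: [452.9, -310.6, 41.4]
orientation: [0.001, 0.66, 0.751, -0.0]
wrist_force: [0.2, 0.5, -0.3]
grip_width: 0.341
grasp_force: 24.9
```

```bash
python3 -c "
from h import *
go(454.5,-310,11,97.4)"
```

```text
shift [0.0004 0.0016 0.0304] yaw 97.3 turnz -0.1 tilt z [ 0.001 -0.001 -1.   ]
shift in final axes [0.0004 0.0017 0.0304]
```

{"fn": "apply_moves", "kwargs": {
  "moves": [
    {"jaw": 255, "linear": [0, 0.0015, 0.015], "turn": [0, 0, 0]},
    {"jaw": 255, "linear": [0, 0, 0.01], "turn": [0, 0, 0]},
    {"jaw": 255, "linear": [0, 0, 0.005], "turn": [0, 0, 0]},
    {"jaw": 255, "linear": [0, 0, 0], "turn": [0, 0, 0]},
    {"jaw": 255, "linear": [0, 0, 0], "turn": [0, 0, 0]}
  ]
}}

```text
clock: 14.5
tool_pos: [453.8, -309.7, 10.6]
orientation: [-0.0, 0.66, 0.751, -0.0]
wrist_force: [-1.1, 0.6, 5.1]
grip_width: 0.345
grasp_force: 25.7
```

{"fn": "apply_moves", "kwargs": {
  "moves": [
    {"jaw": 80, "linear": [0, 0, 0], "turn": [0, 0, 0]},
    {"jaw": 0, "linear": [0, 0, 0], "turn": [0, 0, 0]},
    {"jaw": 0, "linear": [0, 0, 0], "turn": [0, 0, 0]},
    {"jaw": 0, "linear": [0, 0, 0], "turn": [0, 0, 0]},
    {"jaw": 0, "linear": [0, 0, -0.02], "turn": [0, 0, 0]},
    {"jaw": 0, "linear": [0, 0, -0.045], "turn": [0, 0, 0]},
    {"jaw": 0, "linear": [0, 0, -0.045], "turn": [0, 0, 0]},
    {"jaw": 0, "linear": [0, 0, -0.045], "turn": [0, 0, 0]}
  ]
}}

```text
clock: 15.3
tool_pos: [453.4, -309.5, 166.6]
orientation: [-0.0, 0.661, 0.751, 0.0]
wrist_force: [0.1, -1.0, 0.1]
grip_width: 1.0
grasp_force: 0.0
```

```bash
python3 -c "
from h import *
plan(463.4,232.8,47.7,13)"
```

```text
per row turn 3.82 mm 41.726212810923684
[np.float64(0.041), np.float64(0.006), 0] [np.float64(0.042), np.float64(0.003), 0] [np.float64(0.042), np.float64(0.001), 0] [np.float64(0.042), np.float64(-0.002), 0] [np.float64(0.041), np.float64(-0.005), 0] [np.float64(0.041), np.float64(-0.008), 0] [np.float64(0.04), np.float64(-0.01), 0] [np.float64(0.04), np.float64(-0.013), 0] [np.float64(0.039), np.float64(-0.016), 0] [np.float64(0.038), np.float64(-0.018), 0] [np.float64(0.036), np.float64(-0.021), 0] [np.float64(0.035), np.float64(-0.023), 0] [np.float64(0.033), np.float64(-0.025), 0]
```

{"fn": "apply_moves", "kwargs": {
  "moves": [
    {"jaw": 0, "linear": [0.041, 0.006, -0.01], "turn": [0, 0, 3.8]},
    {"jaw": 0, "linear": [0.042, 0.003, -0.01], "turn": [0, 0, 3.8]},
    {"jaw": 0, "linear": [0.042, 0.001, 0], "turn": [0, 0, 3.8]},
    {"jaw": 0, "linear": [0.042, -0.002, 0], "turn": [0, 0, 3.8]},
    {"jaw": 0, "linear": [0.041, -0.005, 0], "turn": [0, 0, 3.8]},
    {"jaw": 0, "linear": [0.041, -0.008, 0], "turn": [0, 0, 3.8]},
    {"jaw": 0, "linear": [0.04, -0.01, 0], "turn": [0, 0, 3.8]},
    {"jaw": 0, "linear": [0.04, -0.013, 0], "turn": [0, 0, 3.8]}
  ]
}}

```text
clock: 16.1
tool_pos: [459.9, 25.6, 185.4]
orientation: [0.0, 0.835, 0.55, 0.0]
wrist_force: [1.0, -0.1, -0.2]
grip_width: 0.999
grasp_force: 0.0
```

{"fn": "apply_moves", "kwargs": {
  "moves": [
    {"jaw": 0, "linear": [0.039, -0.016, 0], "turn": [0, 0, 3.8]},
    {"jaw": 0, "linear": [0.038, -0.018, 0], "turn": [0, 0, 3.8]},
    {"jaw": 0, "linear": [0.036, -0.021, 0], "turn": [0, 0, 3.8]},
    {"jaw": 0, "linear": [0.035, -0.023, 0], "turn": [0, 0, 3.8]},
    {"jaw": 0, "linear": [0.033, -0.025, 0], "turn": [0, 0, 4]},
    {"jaw": 0, "linear": [0, 0, 0.04], "turn": [0, 0, 0]},
    {"jaw": 0, "linear": [0, 0, 0.04], "turn": [0, 0, 0]},
    {"jaw": 0, "linear": [0, 0, 0.04], "turn": [0, 0, 0]}
  ]
}}

```text
clock: 16.9
tool_pos: [463.9, 233.9, 64.4]
orientation: [0.0, 0.914, 0.405, 0.001]
wrist_force: [0.6, 0.3, 0.2]
grip_width: 0.999
grasp_force: 0.0
```

{"fn": "apply_moves", "kwargs": {
  "moves": [
    {"jaw": 0, "linear": [0, 0, 0], "turn": [0, 0, 0]},
    {"jaw": 0, "linear": [0, 0, 0], "turn": [0, 0, 0]}
  ]
}}

```text
clock: 17.1
tool_pos: [463.7, 233.1, 65.3]
orientation: [-0.0, 0.915, 0.404, -0.001]
wrist_force: [-0.2, -0.2, 0.4]
grip_width: 1.001
grasp_force: 0.0
```

```bash
python3 -c "
from h import *
go(463.4,232.8,4,47.7)
snap('c1')"
```

```text
shift [-0.0003  0.0001  0.0613] yaw 47.7 turnz 0.0 tilt z [-0.001 -0.    -1.   ]
shift in final axes [-0.0004  0.      0.0613]
c1 17.15 [465.1 233.5  67. ] [2.000e-04 9.146e-01 4.044e-01 1.200e-03] cam [518.3 292.6 207.8]
```

{"fn": "apply_moves", "kwargs": {
  "force": 40,
  "moves": [
    {"jaw": 0, "linear": [0, 0, 0.03], "turn": [0, 0, 0]},
    {"jaw": 0, "linear": [0, 0, 0.025], "turn": [0, 0, 0]},
    {"jaw": 0, "linear": [0, 0, 0.006], "turn": [0, 0, 0]},
    {"jaw": 255, "linear": [0, 0, 0], "turn": [0, 0, 0]},
    {"jaw": 255, "linear": [0, 0, 0], "turn": [0, 0, 0]},
    {"jaw": 255, "linear": [0, 0, 0], "turn": [0, 0, 0]},
    {"jaw": 255, "linear": [0, 0, 0], "turn": [0, 0, 0]},
    {"jaw": 255, "linear": [0, 0, 0], "turn": [0, 0, 0]}
  ]
}}

```text
clock: 17.95
tool_pos: [464.7, 233.4, 5.5]
orientation: [0.0, 0.915, 0.405, 0.001]
wrist_force: [-0.8, -0.3, 2.4]
grip_width: 0.193
grasp_force: 40.1
```

{"fn": "apply_moves", "kwargs": {
  "moves": [
    {"jaw": 255, "linear": [0, 0, 0], "turn": [0, 0, 0]},
    {"jaw": 255, "linear": [0, 0, 0], "turn": [0, 0, 0]}
  ]
}}

```text
clock: 18.15
tool_pos: [464.7, 233.4, 5.4]
orientation: [0.0, 0.915, 0.405, 0.001]
wrist_force: [-1.8, -0.8, 7.4]
grip_width: 0.191
grasp_force: 40.3
```

```bash
python3 -c "
from h import *
plan(467.1,-164.8,90.8,11)"
```

```text
per row turn -3.92 mm 36.202405740256005
[np.float64(-0.027), np.float64(0.025), 0] [np.float64(-0.028), np.float64(0.023), 0] [np.float64(-0.03), np.float64(0.021), 0] [np.float64(-0.031), np.float64(0.019), 0] [np.float64(-0.032), np.float64(0.016), 0] [np.float64(-0.033), np.float64(0.014), 0] [np.float64(-0.034), np.float64(0.012), 0] [np.float64(-0.035), np.float64(0.009), 0] [np.float64(-0.036), np.float64(0.007), 0] [np.float64(-0.036), np.float64(0.005), 0] [np.float64(-0.036), np.float64(0.002), 0]
```

{"fn": "apply_moves", "kwargs": {
  "moves": [
    {"jaw": 255, "linear": [0, 0, -0.02], "turn": [0, 0, 0]},
    {"jaw": 255, "linear": [0, 0, -0.045], "turn": [0, 0, 0]},
    {"jaw": 255, "linear": [0, 0, -0.045], "turn": [0, 0, 0]},
    {"jaw": 255, "linear": [0, 0, -0.045], "turn": [0, 0, 0]},
    {"jaw": 255, "linear": [0, 0, -0.035], "turn": [0, 0, 0]},
    {"jaw": 255, "linear": [-0.027, 0.025, 0], "turn": [0, 0, -3.9]},
    {"jaw": 255, "linear": [-0.028, 0.023, 0], "turn": [0, 0, -3.9]},
    {"jaw": 255, "linear": [-0.03, 0.021, 0], "turn": [0, 0, -3.9]}
  ]
}}

```text
clock: 18.95
tool_pos: [464.7, 122.7, 194.2]
orientation: [0.0, 0.868, 0.497, 0.0]
wrist_force: [0.5, -0.1, -0.8]
grip_width: 0.194
grasp_force: 39.5
```

{"fn": "apply_moves", "kwargs": {
  "moves": [
    {"jaw": 255, "linear": [-0.031, 0.019, 0], "turn": [0, 0, -3.9]},
    {"jaw": 255, "linear": [-0.032, 0.016, 0], "turn": [0, 0, -3.9]},
    {"jaw": 255, "linear": [-0.033, 0.014, 0], "turn": [0, 0, -3.9]},
    {"jaw": 255, "linear": [-0.034, 0.012, 0], "turn": [0, 0, -3.9]},
    {"jaw": 255, "linear": [-0.035, 0.009, 0], "turn": [0, 0, -3.9]},
    {"jaw": 255, "linear": [-0.036, 0.007, 0], "turn": [0, 0, -3.9]},
    {"jaw": 255, "linear": [-0.036, 0.005, 0], "turn": [0, 0, -4]},
    {"jaw": 255, "linear": [-0.036, 0.002, 0], "turn": [0, 0, -4]}
  ]
}}

```text
clock: 19.75
tool_pos: [465.7, -167.0, 193.8]
orientation: [-0.0, 0.701, 0.713, -0.0]
wrist_force: [0.2, 0.2, -0.0]
grip_width: 0.191
grasp_force: 39.5
```

{"fn": "apply_moves", "kwargs": {
  "moves": [
    {"jaw": 255, "linear": [0, 0, 0.045], "turn": [0, 0, 0]},
    {"jaw": 255, "linear": [0, 0, 0.045], "turn": [0, 0, 0]},
    {"jaw": 255, "linear": [0, 0, 0.04], "turn": [0, 0, 0]},
    {"jaw": 255, "linear": [0, 0, 0.02], "turn": [0, 0, 0]},
    {"jaw": 255, "linear": [0, 0, 0], "turn": [0, 0, 0]},
    {"jaw": 255, "linear": [0, 0, 0], "turn": [0, 0, 0]}
  ]
}}

```text
clock: 20.35
tool_pos: [466.3, -165.7, 44.4]
orientation: [-0.0, 0.702, 0.712, -0.0]
wrist_force: [-0.1, -0.2, -1.6]
grip_width: 0.195
grasp_force: 39.5
```

Run:
```python
from h import *
go(467.1,-164.8,9.5,90.8)
i,_=snap('c2')
j=cv2.imread('pics/c1.png');cv2.imwrite('pics/c12.png',cv2.resize(np.hstack([j[120:],i[120:]]),(800,175)))
```

```text
shift [0.0008 0.0009 0.0349] yaw 90.8 turnz 0.0 tilt z [-0.  0. -1.]
shift in final axes [0.0009 0.0008 0.0349]
c2 20.4 [ 467.2 -166.2   45.5] [1.000e-03 7.020e-01 7.122e-01 3.000e-04] cam [465.5 -85.3 187. ]
```

View pics/c12.png

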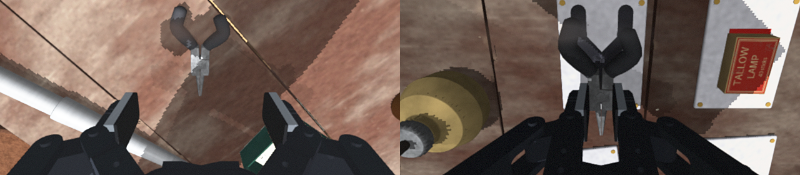

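The left half shows the cutter between the open fingers. The right half shows it gripped and aligned over its tile, with the matchbox on its tile at the upper right.

{"fn": "apply_moves", "kwargs": {
  "moves": [
    {"jaw": 255, "linear": [0.001, 0, 0.015], "turn": [0, 0, 0]},
    {"jaw": 255, "linear": [0, 0, 0.013], "turn": [0, 0, 0]},
    {"jaw": 255, "linear": [0, 0, 0.007], "turn": [0, 0, 0]},
    {"jaw": 255, "linear": [0, 0, 0], "turn": [0, 0, 0]},
    {"jaw": 255, "linear": [0, 0, 0], "turn": [0, 0, 0]}
  ]
}}

```text
clock: 20.9
tool_pos: [466.7, -164.9, 9.7]
orientation: [0.0, 0.702, 0.712, 0.0]
wrist_force: [0.0, 0.2, -0.5]
grip_width: 0.192
grasp_force: 39.6
```

{"fn": "apply_moves", "kwargs": {
  "moves": [
    {"jaw": 140, "linear": [0, 0, 0], "turn": [0, 0, 0]},
    {"jaw": 140, "linear": [0, 0, 0], "turn": [0, 0, 0]},
    {"jaw": 140, "linear": [0, 0, 0], "turn": [0, 0, 0]},
    {"jaw": 140, "linear": [0, 0, -0.02], "turn": [0, 0, 0]},
    {"jaw": 140, "linear": [0, 0, -0.045], "turn": [0, 0, 0]},
    {"jaw": 140, "linear": [0, 0, -0.045], "turn": [0, 0, 0]},
    {"jaw": 0, "linear": [0, 0, -0.045], "turn": [0, 0, 0]},
    {"jaw": 0, "linear": [0, 0, -0.045], "turn": [0, 0, 0]}
  ]
}}

```text
clock: 21.7
tool_pos: [465.9, -164.5, 211.2]
orientation: [0.0, 0.702, 0.712, 0.0]
wrist_force: [0.1, -0.9, 0.0]
grip_width: 0.776
grasp_force: 0.0
```

```bash
python3 -c "
from h import *
plan(602.6,43,91,6)"
```

```text
per row turn -0.03 mm 41.40825299246106
[np.float64(0.034), np.float64(0.023), 0] [np.float64(0.034), np.float64(0.023), 0] [np.float64(0.034), np.float64(0.023), 0] [np.float64(0.034), np.float64(0.023), 0] [np.float64(0.034), np.float64(0.023), 0] [np.float64(0.034), np.float64(0.023), 0]
```

{"fn": "apply_moves", "kwargs": {
  "force": 30,
  "moves": [
    {"jaw": 0, "linear": [0.034, 0.023, 0], "turn": [0, 0, 0]},
    {"jaw": 0, "linear": [0.034, 0.023, 0], "turn": [0, 0, 0]},
    {"jaw": 0, "linear": [0.034, 0.023, 0], "turn": [0, 0, 0]},
    {"jaw": 0, "linear": [0.034, 0.023, 0], "turn": [0, 0, 0]},
    {"jaw": 0, "linear": [0.034, 0.023, 0], "turn": [0, 0, 0]},
    {"jaw": 0, "linear": [0.034, 0.023, 0], "turn": [0, 0, 0]},
    {"jaw": 0, "linear": [0, 0, 0], "turn": [0, 0, 0]},
    {"jaw": 0, "linear": [0, 0, 0], "turn": [0, 0, 0]}
  ]
}}

```text
clock: 22.5
tool_pos: [601.3, 42.0, 208.9]
orientation: [-0.0, 0.701, 0.713, -0.0]
wrist_force: [-0.7, 0.2, -1.2]
grip_width: 0.995
grasp_force: 0.0
```

Run:
```python
from h import *
go(602.6,43,24,91)
i,ci=snap('b1')
print(w2px(ci,[602.6,43,80]))
j=cv2.imread('pics/t1.png')
cv2.imwrite('pics/b1c.png',i[100:])
```

```text
shift [0.0011 0.0015 0.1849] yaw 90.9 turnz -0.1 tilt z [-0.001 -0.    -1.   ]
shift in final axes [0.001  0.0014 0.1849]
b1 22.55 [600.9  41.2 209. ] [-2.000e-04  7.018e-01  7.123e-01 -5.000e-04] cam [600.4 122.4 351.5]
[322.09065554 189.94995214]
```

View pics/b1c.png

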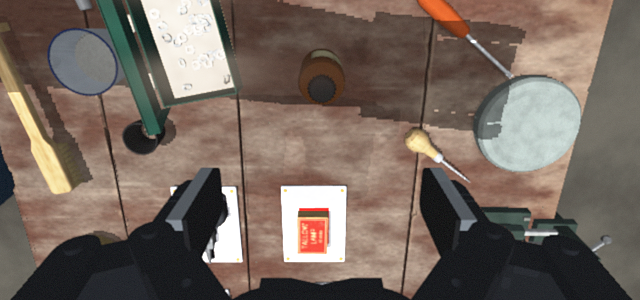

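The cap is at (322,90) in the crop, row 190 in the full image, exactly where predicted. Descend.

{"fn": "apply_moves", "kwargs": {
  "moves": [
    {"jaw": 0, "linear": [0.0015, 0.0015, 0.045], "turn": [0, 0, 0]},
    {"jaw": 0, "linear": [0, 0, 0.045], "turn": [0, 0, 0]},
    {"jaw": 0, "linear": [0, 0, 0.04], "turn": [0, 0, 0]},
    {"jaw": 0, "linear": [0, 0, 0.03], "turn": [0, 0, 0]},
    {"jaw": 0, "linear": [0, 0, 0.015], "turn": [0, 0, 0]},
    {"jaw": 0, "linear": [0, 0, 0.01], "turn": [0, 0, 0]},
    {"jaw": 0, "linear": [0, 0, 0], "turn": [0, 0, 0]},
    {"jaw": 0, "linear": [0, 0, 0], "turn": [0, 0, 0]}
  ]
}}

```text
clock: 23.35
tool_pos: [604.1, 42.4, 26.1]
orientation: [0.001, 0.702, 0.712, 0.001]
wrist_force: [0.1, 0.6, 0.7]
grip_width: 1.004
grasp_force: 0.0
```

{"fn": "apply_moves", "kwargs": {
  "moves": [
    {"jaw": 90, "linear": [0, 0, 0], "turn": [0, 0, 0]},
    {"jaw": 120, "linear": [0, 0, 0], "turn": [0, 0, 0]},
    {"jaw": 255, "linear": [0, 0, 0], "turn": [0, 0, 0]},
    {"jaw": 255, "linear": [0, 0, 0], "turn": [0, 0, 0]},
    {"jaw": 255, "linear": [0, 0, 0], "turn": [0, 0, 0]},
    {"jaw": 255, "linear": [0, 0, 0], "turn": [0, 0, 0]},
    {"jaw": 255, "linear": [0, 0, 0], "turn": [0, 0, 0]}
  ]
}}

```text
clock: 24.05
tool_pos: [603.5, 42.8, 25.4]
orientation: [0.0, 0.702, 0.712, 0.0]
wrist_force: [-1.5, 0.1, 5.5]
grip_width: 0.478
grasp_force: 31.0
```

```bash
python3 -c "
from h import *
plan(616,-292,94.4,9)"
```

```text
per row turn -0.4 mm 37.22846536036402
[np.float64(-0.037), np.float64(0.001), 0] [np.float64(-0.037), np.float64(0.001), 0] [np.float64(-0.037), np.float64(0.0), 0] [np.float64(-0.037), np.float64(0.0), 0] [np.float64(-0.037), np.float64(-0.0), 0] [np.float64(-0.037), np.float64(-0.0), 0] [np.float64(-0.037), np.float64(-0.001), 0] [np.float64(-0.037), np.float64(-0.001), 0] [np.float64(-0.037), np.float64(-0.001), 0]
```

{"fn": "apply_moves", "kwargs": {
  "moves": [
    {"jaw": 255, "linear": [0, 0, -0.015], "turn": [0, 0, 0]},
    {"jaw": 255, "linear": [0, 0, -0.03], "turn": [0, 0, 0]},
    {"jaw": 255, "linear": [0, 0, -0.03], "turn": [0, 0, 0]},
    {"jaw": 255, "linear": [-0.02, 0.001, -0.005], "turn": [0, 0, 0]},
    {"jaw": 255, "linear": [-0.035, 0.001, 0], "turn": [0, 0, 0]},
    {"jaw": 255, "linear": [-0.04, 0.001, 0], "turn": [0, 0, 0]},
    {"jaw": 255, "linear": [-0.04, 0.001, 0], "turn": [0, 0, 0]},
    {"jaw": 255, "linear": [-0.04, 0.001, 0], "turn": [0, 0, 0]}
  ]
}}

```text
clock: 24.85
tool_pos: [610.0, -133.4, 104.6]
orientation: [0.0, 0.702, 0.712, 0.0]
wrist_force: [0.3, -0.6, -1.6]
grip_width: 0.479
grasp_force: 30.7
```

{"fn": "apply_moves", "kwargs": {
  "moves": [
    {"jaw": 255, "linear": [-0.04, 0.001, 0], "turn": [0, 0, 0]},
    {"jaw": 255, "linear": [-0.04, 0.001, 0], "turn": [0, 0, 0]},
    {"jaw": 255, "linear": [-0.04, 0, 0], "turn": [0, 0, 0]},
    {"jaw": 255, "linear": [-0.025, 0, 0], "turn": [0, 0, 0]},
    {"jaw": 255, "linear": [-0.015, 0, 0.015], "turn": [0, 0, 0]},
    {"jaw": 255, "linear": [0, 0, 0.025], "turn": [0, 0, 0]},
    {"jaw": 255, "linear": [0, 0, 0], "turn": [0, 0, 0]},
    {"jaw": 255, "linear": [0, 0, 0], "turn": [0, 0, 0]}
  ]
}}

```text
clock: 25.65
tool_pos: [613.9, -291.5, 63.7]
orientation: [-0.001, 0.702, 0.712, -0.0]
wrist_force: [0.2, -0.6, -0.5]
grip_width: 0.479
grasp_force: 30.7
```

```bash
python3 -c "
from h import *
go(616,-292,30)"
```

```text
shift [-0.0006  0.0021  0.0337] yaw 90.8 turnz None tilt z [-0.002  0.001 -1.   ]
```

{"fn": "apply_moves", "kwargs": {
  "moves": [
    {"jaw": 255, "linear": [0, 0.002, 0.015], "turn": [0, 0, 0]},
    {"jaw": 255, "linear": [0, 0, 0.012], "turn": [0, 0, 0]},
    {"jaw": 255, "linear": [0, 0, 0.006], "turn": [0, 0, 0]},
    {"jaw": 255, "linear": [0, 0, 0], "turn": [0, 0, 0]},
    {"jaw": 255, "linear": [0, 0, 0], "turn": [0, 0, 0]}
  ]
}}

```text
clock: 26.15
tool_pos: [616.6, -291.9, 31.2]
orientation: [-0.0, 0.702, 0.712, -0.0]
wrist_force: [0.6, 0.1, -0.8]
grip_width: 0.479
grasp_force: 30.7
```

{"fn": "apply_moves", "kwargs": {
  "moves": [
    {"jaw": 110, "linear": [0, 0, 0], "turn": [0, 0, 0]},
    {"jaw": 60, "linear": [0, 0, 0], "turn": [0, 0, 0]},
    {"jaw": 0, "linear": [0, 0, 0], "turn": [0, 0, 0]},
    {"jaw": 0, "linear": [0, 0, 0], "turn": [0, 0, 0]},
    {"jaw": 0, "linear": [0, 0, 0], "turn": [0, 0, 0]},
    {"jaw": 0, "linear": [0, 0, -0.02], "turn": [0, 0, 0]},
    {"jaw": 0, "linear": [0, 0, -0.04], "turn": [0, 0, 0]},
    {"jaw": 0, "linear": [0, 0, -0.04], "turn": [0, 0, 0]}
  ]
}}

```text
clock: 26.95
tool_pos: [615.8, -291.6, 131.1]
orientation: [-0.001, 0.702, 0.712, -0.0]
wrist_force: [0.6, -0.6, 0.4]
grip_width: 0.998
grasp_force: 0.0
```

{"fn": "apply_moves", "kwargs": {
  "moves": [
    {"jaw": 0, "linear": [0, 0, -0.045], "turn": [0, 0, 0]},
    {"jaw": 0, "linear": [0, 0, -0.045], "turn": [0, 0, 0]},
    {"jaw": 0, "linear": [0.025, -0.035, -0.02], "turn": [0, 0, 8.5]},
    {"jaw": 0, "linear": [0.03, -0.03, 0], "turn": [0, 0, 8.5]},
    {"jaw": 0, "linear": [0, -0.02, 0], "turn": [0, 0, 8.5]},
    {"jaw": 0, "linear": [0, 0, 0], "turn": [0, 0, 8.5]},
    {"jaw": 0, "linear": [0, 0, 0], "turn": [0, 0, 8.5]},
    {"jaw": 0, "linear": [0, 0, 0], "turn": [0, 0, 8.5]}
  ]
}}

```text
clock: 27.75
tool_pos: [536.0, -228.0, 241.6]
orientation: [0.0, 0.941, 0.338, 0.0]
wrist_force: [-0.2, 0.1, -0.0]
grip_width: 1.001
grasp_force: 0.0
```

{"fn": "apply_moves", "kwargs": {
  "moves": [
    {"jaw": 0, "linear": [0, 0, 0], "turn": [0, 0, 8.5]},
    {"jaw": 0, "linear": [0, 0, 0], "turn": [0, 0, 8.5]},
    {"jaw": 0, "linear": [0, 0, 0], "turn": [0, 0, 8.5]},
    {"jaw": 0, "linear": [0, 0, 0], "turn": [0, 0, 8.5]},
    {"jaw": 0, "linear": [0, 0, 0], "turn": [0, 0, 5.5]},
    {"jaw": 0, "linear": [0, 0, 0], "turn": [0, 0, 0]},
    {"jaw": 0, "linear": [0, 0, 0], "turn": [0, 0, 0]}
  ]
}}

```text
clock: 28.45
tool_pos: [536.2, -228.2, 241.4]
orientation: [0.0, 1.0, 0.004, 0.0]
wrist_force: [0.2, -0.6, -0.3]
grip_width: 0.997
grasp_force: 0.0
```

```bash
python3 -c "
from h import *
snap('f1')
i=cv2.imread('pics/f1.png')[0:300,120:520]; cv2.imwrite('pics/f1c.png',cv2.resize(i,(800,600),interpolation=cv2.INTER_CUBIC))"
```

```text
f1 28.5 [ 536.3 -228.2  241.4] [0.     1.     0.0037 0.    ] cam [ 617.  -227.7  384. ]
```

View pics/f1c.png

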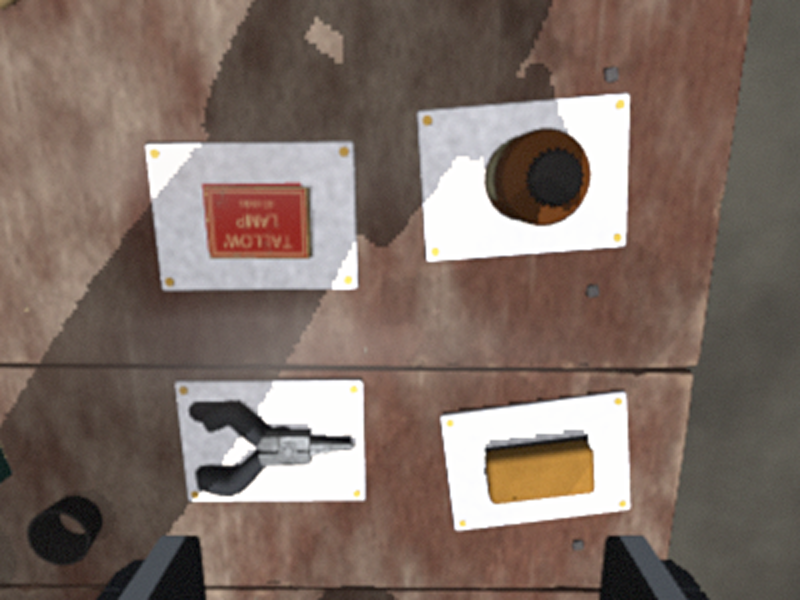

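Matchbox (258,220), cutter (275,447) jaws right, bottle cap (555,177), wax (541,475) in the crop all sit on their tiles. Numeric check:

Run:
```python
from h import *
ci=load('f1')
def q(n,S,z):
    P=np.array([px2w(ci,120+u/2,v/2,z)for u,v in S]);d=P[0]-P[1]+(P[3]-P[2] if len(P)>3 else 0);print(n,P.mean(0).round(1),np.degrees(np.arctan2(d[1],d[0])).round(1),np.linalg.norm(d).round())
q("match top (595,-150)",[(204,186),(303,188),(308,257),(212,257)],18)
q("Tm",[(154,153),(344,151),(348,281),(170,282)],4)
q("wax top",[(488,464),(590,450),(593,489),(492,503)],22)
q("Tw",[(450,423),(618,401),(624,504),(462,522)],4)
q("Tb",[(427,120),(620,104),(619,238),(435,251)],4)
q("cap",[(555,177),(555,177)],87)
q("Tc",[(183,391),(353,390),(357,493),(195,495)],4)
q("cut joint,tip",[(285,447),(352,442)],14)
q("handle ends",[(192,411),(198,481)],12)
```

```text
match top (595,-150) [ 594.1 -153.7   18. ] 89.9 100.0
Tm [ 595.3 -149.5    4. ] 90.9 196.0
wax top [ 454.7 -308.9   22. ] 99.1 116.0
Tw [ 455.  -310.9    4. ] 98.0 197.0
Tb [ 616.  -292.6    4. ] 94.7 197.0
cap [ 617.6 -290.6   87. ] 0.0 0.0
Tc [ 466.7 -152.6    4. ] 91.0 196.0
cut joint,tip [ 470.3 -181.3   14. ] 95.0 39.0
handle ends [ 467.6 -109.5   12. ] -0.3 44.0
```

```bash
python3 -c "
from station import manip
print(manip.finish_job())"
```

```text
the job is handed in; nothing more can be done
None
```

The job is handed in at about 28.5 s on the robot clock. The last wrist picture put the side cutter, wax block, bottle and matchbox all within about 5 mm of their silhouettes and in line with them. The loupe still stood beside the cutter tile; the cup was last seen standing before the bottle move, and I did not measure either one again.

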